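Uncover the tall measuring cylinder and stand it in the tray

TASK

Get the tall measuring cylinder ready for measuring out roller cleaner: lift the small upturned beaker that covers its mouth off, without lifting the cylinder along with it, and stand the beaker mouth down on the dark draining mat. Then carry the cylinder upright to the white enamel tray and set it down gently on the tray's floor beside the cleaner bottle, not touching it. Do not let the cylinder tip, and leave everything else where it is.

Things in the scene. Friction and masses are not known exactly. Their poses are not given: they have to be found in the camera images.
- measure: The tall measuring cylinder: clear glass tube 30 mm across, 250 mm tall overall, on a light white hexagonal foot (62 mm over corners, 54 over flats, 20 high). A white hexagonal bumper guard 46 mm wide sits round the tube 162 to 172 mm up. Stands on the table between tray and mat. About 0.16 kg (varies). Origin: centre of the foot's underside, z up the tube.
- measure_top (a point): Centre of the tall cylinder's mouth, 250 mm up. Grip the bare tube above the guard, 172 to 250 mm up. Its centre of mass is 133 mm up: held below that it swings over in the fingers; standing, it falls over beyond about 11 degrees of lean.
- cover: Small upturned beaker covering the tall cylinder's mouth: white plastic, 38 mm across, 60 mm high, 2 mm walls, 3 mm bottom, 0.03 kg. Fits loosely (2 mm play all round) over the tube's top 57 mm, its bottom (now uppermost, 253 mm above the table) resting on the mouth; rise over 57 mm to clear. Origin: centre of its open mouth (now the lower end), z towards its closed end: up while mouth down.
- mat: Dark ribbed rubber draining mat, fixed, 240 mm (its x) by 180 mm (its y), 4 mm thick, lying to the left or right of the robot's centre line, with a larger upturned beaker on its end nearer the robot. Origin: centre of its underside.
- tray: White enamel tray with a dark rim, fixed, 280 mm (its x) by 190 mm (its y), outside; rim 21.5 mm high (outer rim band 4 mm beyond the walls), walls 4 mm, floor 4 mm above the table. It lies on the side opposite the mat, with the cleaner bottle on its end nearer the robot; the rest of it is free. Origin: centre of its underside.
- bottle: Cleaner bottle standing in the tray: grey with a pale label and black cap, 66 mm across, 166 mm tall, 0.55 kg. Leave it. Origin: centre of its underside.
- beaker: Larger upturned beaker on the draining mat: white plastic, 60 mm across, 80 mm high. Leave it. Origin: centre of its mouth (lower end).
- small_measure: Small measuring cylinder without cover: glass tube 20 mm across, 165 mm tall, hexagonal foot 52 mm over the corners, standing between the robot and the tall one. Leave it. Origin: centre of its foot's underside.
- ink_tin: Closed ink tin, 76 mm across, 56 mm high, standing beyond the tall cylinder. Leave it. Origin: centre of its underside.
- brayer: Ink roller with black roller (100 mm long, 40 mm across) and black handle, lying towards the table's far edge. Leave it. Origin: on the table below the middle of the roller; the handle runs along its -x to 187 mm.
- palette_knife: Palette knife, 210 mm long, wooden handle and steel blade, lying flat towards the table's far edge. Leave it. Origin: under its middle, blade along its +x.

How it is judged:
On the way:
1. the small beaker stands released, mouth down, on the draining mat, the tall cylinder still standing on the table (x of cover in the frame of mat between -0.105 and 0.105 m and y of cover in the frame of mat between -0.075 and 0.075 m and z of cover in the frame of mat between 0.001 and 0.008 m and angle between cover's own z axis and vertical below 0.09 rad and linear speed of cover below 0.03 m/s and contact force between cover and the fingers below 0.1 N and height (world z) of measure below 0.012 m and angle between measure's own z axis and vertical below 0.1 rad), for 0.2 s.
At the end, for the whole second after the job is handed in: The small beaker stands mouth down (within 5 degrees) on the draining mat, centre 15 mm inside its edges, and the tall cylinder stands upright (within 3 degrees) with its foot flat on the tray's floor, not touching the bottle; both released and at rest (x of cover in the frame of mat between -0.105 and 0.105 m and y of cover in the frame of mat between -0.075 and 0.075 m and z of cover in the frame of mat between 0.001 and 0.008 m and angle between cover's own z axis and vertical below 0.09 rad and linear speed of each of cover, measure below 0.03 m/s and contact force between each of cover, measure and the fingers below 0.1 N and x of measure in the frame of tray between -0.108 and 0.108 m and y of measure in the frame of tray between -0.063 and 0.063 m and z of measure in the frame of tray between 0.001 and 0.008 m and angle between measure's own z axis and vertical below 0.05 rad and contact force between measure and bottle below 0.1 N).
It fails at once if the tall cylinder tips by more than 12 degrees (angle between measure's own z axis and vertical above 0.21 rad).
It fails at once if the tall cylinder is lifted while the small beaker is still over its mouth (height (world z) of measure above 0.012 m and z of cover in the frame of measure between 0.15 and 0.245 m and horizontal distance between cover and measure_top below 0.06 m).
It fails at once if the tall cylinder is dropped into the tray: it moves at over 0.35 m/s less than 40 mm above the tray's floor (linear speed of measure above 0.35 m/s and z of measure in the frame of tray below 0.044 m and horizontal distance between measure and tray below 0.13 m).
It fails at once if one of the other things is knocked over or pushed more than 30 mm from its place (distance of any of bottle, beaker, small_measure, brayer, ink_tin, palette_knife from where it was at the start of the episode above 0.03 m or angle between any of bottle, beaker, small_measure's own z axis and vertical above 0.35 rad).
It also fails if it takes over 72 s, if anything falls off the work surface, if the arm or the gripper's body presses on something with over 40 N, if the wrist force passes 120 N, or if a joint passes its speed limit or range.

ROBOT

A 6-joint arm with a two-finger parallel gripper is mounted at the origin on the work surface. World frame = base frame: x ahead of the robot, y to its left, z up, the work surface at z = 0. Lengths are in m, angles in rad, forces in N, time in s.
With the tool pointing down it reaches from about 0.275 to 0.875 m from the base axis. Payload 12.5 kg.
Tool frame: the origin (TCP) lies at the very end of the fingers, on their centre line; the grasp point (between the pads) lies 19 mm behind it; z points along the fingers, y is the line along which they close (so a half turn about z gives the same grasp; the last joint's range is limited). The gripper opens to 85 mm and grips with 20 to 120 N. Pads are 22 mm wide; open, the fingers measure 114 mm over their backs; the gripper's body (76 mm by 85 mm) begins 54 mm behind the grasp point. The pads swing forward as they close: fully open they stand 13 mm farther back than shut.
Start: joints at [-1.401, 0.351, 1.652, -0, 1.139, -0.085], TCP at [0.139, -0.532, 0.231] pointing down, gripper open.
Joint ranges: [-2.75, 2.75], [-0.79, 2.1], [0.01, 2.65], [-1.57, 4.71], [0.07, 3.14], [-2.87, 2.87]. Speed limits (rad/s): [2.22, 2.22, 2.79, 3.14, 3.14, 3.14].

INTERFACE

Orientations are given as a 3x3 rotation matrix whose columns are the frame's x, y, z axes.
In Python, from bench import manip gives the robot as it stands. Calls block until the motion is done:
- manip.move_ptp(position, orientation): joint-space move of the TCP to a pose.
- manip.move_l(position, attitude=None, max_speed=0.15): straight line of the TCP; attitude=None keeps the orientation; max_speed is the mean speed in m/s.
- manip.move_j(angles): joint-space move.
- manip.set_gripper(opening, effort=None): opening from 0.0 (shut) to 1.0 (fully open); effort is the grip in N (None keeps the last); returns when the fingers have stopped.
- manip.dwell(seconds).
- manip.inverse_kinematics(position, orientation): joint angles nearest the present ones, or None.
- manip.grab_frame(name): name is "side" or "top"; returns (picture, depth): 400x640x3 uint8, red, green, blue; 400x640 float32, m along the optical axis (not along the pixel's ray), 0 where there is no reading.
- manip.get_calibration(name): a dict with "camera_matrix" (3x3 intrinsics, pixels), "R" (3x3) and "t" (3): a world point X has camera coordinates R X + t. Camera axes: x right, y down, z forward; pixel columns grow to the right and rows downward; lengths in m; the calibration is good to about 2 mm. A picture is of the moment at which its call begins. get_calibration takes no time and is no camera call.
A pose or a line that the arm cannot do raises manip.Unreachable and nothing moves.
- manip.sign_off(): hands the job in; it is judged then, once.
Trained networks look in the newest picture that a camera, given by its name, has taken for a name from the list of things; names that differ only in an ending like _2 or _b are one class to them, and where a whole thing is asked for, a point or a joint stands for the part that bears it (a point fixed in the world has none). Each returns a list of dicts, best first, with "confidence" (0 to 1); they miss things now and then, are a little off and sometimes report something else, mostly with a low value. They report only what shows in the picture. A call takes as long as a camera call.
- manip.look_for(camera, name): "at" ([x, y, z] in m, in world coordinates, good to about 4 mm: the middle of the surface that is visible of it).
Readings, each from a call of its own:
- manip.current_time(): time.
- manip.current_qpos(): joint angles.
- manip.current_joint_vel(): joint speeds.
- manip.current_joint_torque(): joint torques, N m.
- manip.current_ee_pos(): TCP position.
- manip.current_tcp_rot(): TCP orientation.
- manip.current_force(): force on the tool from outside, world axes, zero at the start.
- manip.current_ft_torque(): the same for the moment, N m.
- manip.current_grip_width(): opening from 0.0 (shut) to 1.0 (fully open).
- manip.current_grip_force(): force on a finger pad.
Only numpy, scipy, OpenCV 4.12 (cv2) and the standard library are available. Lean on these libraries where they do the work, as an engineer would, in place of code of your own. Each camera call takes 0.05 s, during which the arm holds its last target. There are 200 camera calls.

## Working session

There is one attempt and no reset: what is moved stays moved. The work goes in short steps, each a Python script; the robot and the scene stay as the last script left them, time stands still between calls to the robot, and variables do not carry over. Pictures are saved under pics/ and viewed, at most 10 in all, crops included, and the job is handed in when it is done.

```bash
mkdir -p pics; python3 - <<'E'
from bench import manip
import cv2,numpy as np
ims=[]
for c in("top","side"):
    p,d=manip.grab_frame(c); cv2.imwrite(f"pics/{c}0.png",p[:,:,::-1]); np.savez(f"{c}0.npz",p=p,d=d)
    k=manip.get_calibration(c); print(c,k["camera_matrix"].tolist(),(-k["R"].T@k["t"]).round(3), k["R"].round(2).tolist())
    for n in("measure","cover","mat","tray","bottle","beaker","small_measure","ink_tin"):
        print(n,[(np.round(r["at"],3).tolist(),round(r["confidence"],2)) for r in manip.look_for(c,n)[:2]])
print(manip.current_time())
E
```

```text
top [[397.0839195998631, 0.0, 320.57060286344426], [0.0, 397.0839195998631, 202.88240205363715], [0.0, 0.0, 1.0]] [0.373 0.008 1.269] [[0.02, -1.0, 0.03], [-0.98, -0.02, -0.18], [0.18, -0.02, -0.98]]
measure [([0.499, 0.004, 0.013], 0.49)]
cover [([0.515, 0.014, 0.253], 0.75), ([0.458, 0.26, 0.086], 0.69)]
mat [([0.547, 0.264, 0.005], 0.77)]
tray [([0.559, -0.283, 0.0], 0.64)]
bottle [([0.463, -0.245, 0.138], 0.82)]
beaker [([0.46, 0.26, 0.082], 0.57)]
small_measure [([0.369, 0.009, 0.12], 0.7)]
ink_tin [([0.692, 0.001, 0.054], 0.82)]
side [[379.39213957850967, 0.0, 324.32808828793287], [0.0, 379.39213957850967, 197.31969757969517], [0.0, 0.0, 1.0]] [0.196 0.692 0.861] [[-0.88, -0.47, -0.02], [-0.29, 0.58, -0.76], [0.37, -0.66, -0.65]]
measure [([0.507, 0.021, 0.081], 0.88), ([0.685, 0.016, 0.051], 0.69)]
cover [([0.511, 0.022, 0.238], 0.91), ([0.505, 0.02, 0.082], 0.35)]
mat [([0.54, 0.29, 0.005], 0.95)]
tray [([0.561, -0.28, -0.0], 0.86)]
bottle [([0.46, -0.239, 0.099], 0.63)]
beaker [([0.447, 0.274, 0.078], 0.64)]
small_measure [([0.369, 0.017, 0.073], 0.68)]
ink_tin []
0.9
```

View pics/top0.png

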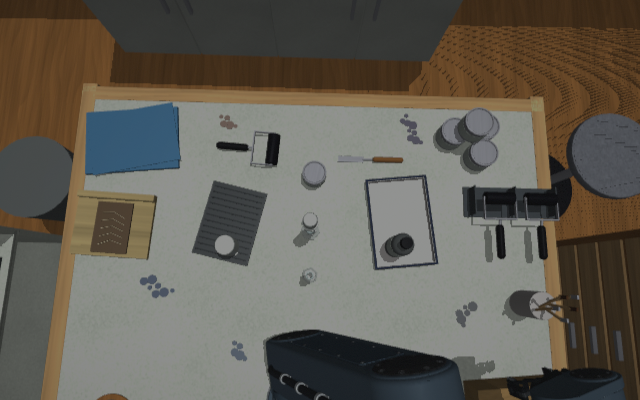

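View pics/side0.png

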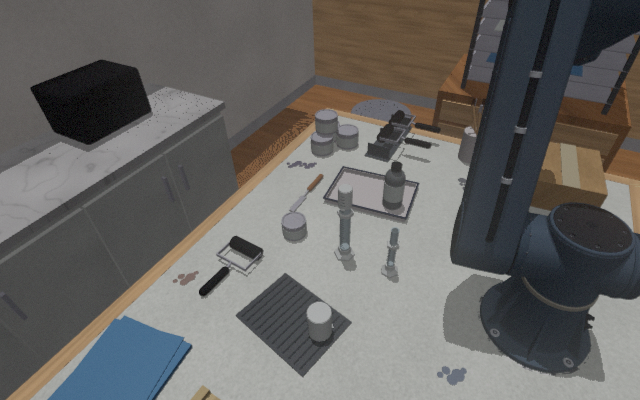

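```bash
python3 - <<'E'
from bench import manip
import cv2,numpy as np
for c in("top","side"):
    z=np.load(c+"0.npz"); k=manip.get_calibration(c); K=k["camera_matrix"]; d=z["d"]
    v,u=np.mgrid[:400,:640]; P=np.stack([(u-K[0,2])/K[0,0]*d,(v-K[1,2])/K[1,1]*d,d],-1)
    W=(P-k["t"])@k["R"]; ok=d>0
    def box(n,x,y,zz):
        m=ok&(W[...,0]>x[0])&(W[...,0]<x[1])&(W[...,1]>y[0])&(W[...,1]<y[1])&(W[...,2]>zz[0])&(W[...,2]<zz[1])
        q=W[m]; 
        if len(q)<4: print(c,n,len(q)); return
        r=cv2.minAreaRect((q[:,:2]*1000).astype(np.float32))
        print(c,n,len(q),q.mean(0).round(4),q.min(0).round(3),q.max(0).round(3),"circ/rect",np.round(r[0],1),np.round(r[1],1),round(r[2],1))
    box("covertop",(.46,.56),(-.04,.07),(.243,.265))
    box("coverside",(.46,.56),(-.04,.07),(.2,.24))
    box("guard",(.46,.56),(-.04,.07),(.15,.18))
    box("foot",(.46,.56),(-.04,.07),(.012,.03))
    box("bottle",(.4,.53),(-.32,-.18),(.06,.2))
    box("beakertop",(.4,.53),(.2,.34),(.075,.1))
    box("trayrim",(.3,.8),(-.45,-.12),(.015,.03))
    box("tin",(.62,.76),(-.06,.07),(.048,.07))
    box("small",(.33,.42),(-.04,.05),(.1,.18))
    box("mat",(.3,.8),(.12,.45),(.0025,.008))
E
```

```text
top covertop 165 [0.5156 0.0116 0.2528] [ 0.498 -0.005  0.245] [0.535 0.029 0.257] circ/rect [516.1  12.1] [36.8 33.7] 1.3
top coverside 30 [0.5034 0.01   0.2211] [ 0.498 -0.008  0.201] [0.518 0.03  0.24 ] circ/rect [506.3   9.5] [17.3 37.7] 10.4
top guard 38 [0.5021 0.0087 0.1718] [ 0.494 -0.009  0.166] [0.516 0.03  0.176] circ/rect [503.2   9.2] [19.4 39.2] 8.5
top foot 33 [0.506  0.0118 0.0187] [ 0.495 -0.015  0.012] [0.523 0.036 0.03 ] circ/rect [506.9  11.8] [51.7 26.3] 82.1
top bottle 488 [ 0.4653 -0.2498  0.1348] [ 0.436 -0.291  0.06 ] [ 0.499 -0.225  0.175] circ/rect [ 467.5 -258.4] [62.9 66. ] 0.8
top beakertop 324 [0.4581 0.263  0.0838] [0.429 0.234 0.075] [0.486 0.293 0.09 ] circ/rect [458.7 263.7] [58.  57.5] 48.7
top trayrim 1013 [ 0.5701 -0.2776  0.0207] [ 0.399 -0.449  0.015] [ 0.799 -0.164  0.03 ] circ/rect [ 598.7 -320.6] [377.9 296. ] 5.7
top tin 440 [0.6942 0.0027 0.0538] [ 0.656 -0.033  0.048] [0.733 0.04  0.061] circ/rect [694.4   3.2] [74.6 73.2] 43.1
top small 106 [0.3744 0.0098 0.1275] [ 0.359 -0.004  0.11 ] [0.39  0.025 0.168] circ/rect [374.9  10.2] [31.  28
[... 660 characters left out ...]
433 -0.28   0.06 ] [ 0.499 -0.221  0.172] circ/rect [ 465.4 -248.7] [66.6 56.4] 8.8
side beakertop 480 [0.4558 0.2677 0.0828] [0.428 0.236 0.075] [0.487 0.295 0.087] circ/rect [456.3 266.7] [56.4 57.4] 27.6
side trayrim 625 [ 0.5558 -0.2664  0.02  ] [ 0.395 -0.447  0.015] [ 0.799 -0.161  0.03 ] circ/rect [ 597.6 -318. ] [379.1 297.8] 5.9
side tin 364 [0.6918 0.005  0.0527] [ 0.654 -0.033  0.048] [0.731 0.042 0.059] circ/rect [692.4   4.4] [74.1 75.3] 34.8
side small 213 [0.372  0.0157 0.1349] [ 0.356 -0.002  0.104] [0.391 0.028 0.167] circ/rect [372.9  13.8] [29.  29.8] 20.9
side mat 4117 [0.5362 0.2834 0.0041] [0.3   0.122 0.003] [0.797 0.449 0.008] circ/rect [547.7 284.6] [500.4 324. ] 1.1
```

The top picture shows the covered cylinder at px (310,222), the small cylinder at (309,276) and the ink tin at (314,174). The mat has corners near (214,181), (267,192), (247,265) and (192,251), with the larger beaker at (225,245). The tray has corners near (365,180), (427,176), (438,265) and (375,269), with the bottle at (402,243). The side picture agrees: cover at (345,193), bottle at (394,185). Next I get the mat and tray frames from these corners, then lift off the cover.

```bash
cat > h.py <<'E'
from bench import manip
import cv2,numpy as np
R=np.array([[1.,0,0],[0,-1,0],[0,0,-1]])
def ray(c,uv,z):
    k=manip.get_calibration(c); Rm=np.array(k["R"]);C=-Rm.T@k["t"]
    d=Rm.T@np.linalg.inv(k["camera_matrix"])@[*uv,1]; return C+d*(z-C[2])/d[2]
def cloud(c):
    p,d=manip.grab_frame(c); k=manip.get_calibration(c); K=k["camera_matrix"]
    v,u=np.mgrid[:400,:640]; P=np.stack([(u-K[0,2])/K[0,0]*d,(v-K[1,2])/K[1,1]*d,d],-1)
    return p,((P-k["t"])@k["R"])[d>0]
def sel(W,lo,hi): return W[((W>lo)&(W<hi)).all(1)]
E
python3 - <<'E'
from h import *
for n,z,cs in(("mat",.004,[(214,181),(267,192),(247,265),(192,251)]),("tray",.0215,[(365,180),(427,176),(438,265),(375,269)])):
    q=np.array([ray("top",c,z) for c in cs]); print(n,q[:,:2].round(3).tolist(),q.mean(0).round(3))
    e=q[0]-q[3]; print(np.degrees(np.arctan2(e[1],e[0])), np.linalg.norm(e),np.linalg.norm(q[1]-q[0]))
print(manip.current_tcp_rot().round(2).tolist())
for s in(1,-1): print(manip.inverse_kinematics([.515,.013,.35],R@np.diag([s,s,1])))
E
```

```text
mat [[0.668, 0.326], [0.636, 0.153], [0.401, 0.205], [0.441, 0.38]] [0.536 0.266 0.004]
-13.289166707858858 0.23353906392575444 0.17610190128154574
tray [[0.679, -0.164], [0.698, -0.367], [0.412, -0.393], [0.396, -0.195]] [ 0.546 -0.279  0.022]
6.193388300787666 0.28555041441869355 0.20360476633553912
[[0.97, 0.25, 0.0], [0.25, -0.97, -0.0], [0.0, 0.0, -1.0]]
[-6.51481681e-02  1.87431862e-01  1.57316420e+00 -4.44089210e-16
  1.38099660e+00  1.50564816e+00]
[-6.51481681e-02  1.87431862e-01  1.57316420e+00 -4.44089210e-16
  1.38099660e+00 -1.63594449e+00]
```

```bash
python3 - <<'E'
from h import *
manip.set_gripper(1.0,25)
p=manip.current_ee_pos(); manip.move_l([p[0],p[1],.36],max_speed=.25)
manip.move_ptp([.515,.013,.36],R)
p,W=cloud("side")
manip.move_l([.515,.013,.211],max_speed=.1)
print(manip.current_force().round(2))
manip.set_gripper(.3,25)
print(manip.current_force().round(2),manip.current_grip_width(),manip.current_grip_force(),manip.current_time())
p,_=cloud("side"); cv2.imwrite("pics/g1.png",cv2.resize(p[100:300,220:480,::-1],None,fx=3,fy=3)[:600])
E
```

```text
[-0.14 -0.66  0.43]
[ 0.51 -0.71  3.42] 0.43272422910467967 25.125619489699602 6.3333
```

View pics/g1.png

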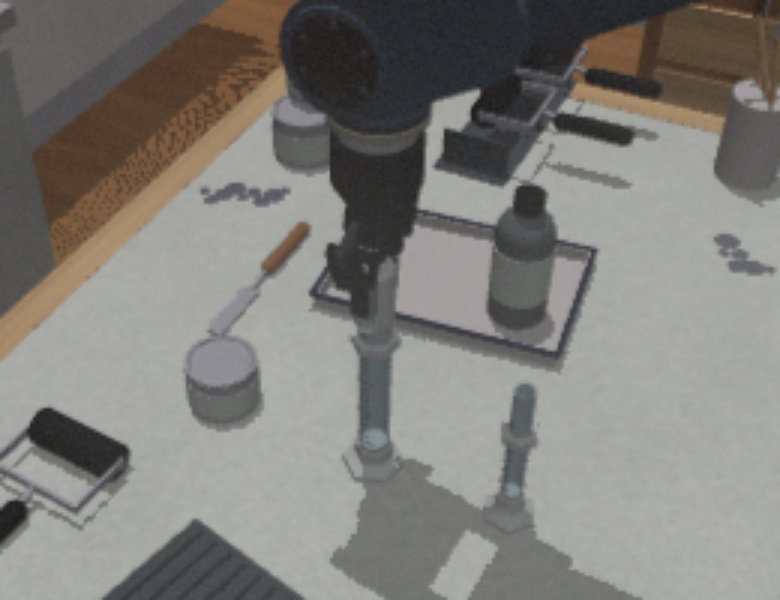

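The fingers hold the cover at crop px (375,300), gripped at about 37 mm wide. The cylinder stands upright below it, with its foot at (372,462). I lift slowly.

```bash
python3 - <<'E'
from h import *
manip.move_l([.515,.013,.226],max_speed=.03)
print(manip.current_force().round(2),manip.current_grip_width())
W=cloud("side")[1]; f=sel(W,[.45,-.04,.15],[.57,.07,.18]); print("guard z",f.min(0).round(3),f.max(0).round(3))
f=sel(W,[.45,-.04,.012],[.57,.07,.03]);print("foot",f.min(0).round(3),f.max(0).round(3))
manip.move_l([.515,.013,.30],max_speed=.06)
p,W=cloud("side"); print(manip.current_force().round(2),manip.current_grip_width(),manip.current_time())
f=sel(W,[.45,-.04,.15],[.57,.07,.18]); print("guard z",f.min(0).round(3),f.max(0).round(3))
cv2.imwrite("pics/g2.png",cv2.resize(p[100:300,220:480,::-1],None,fx=3,fy=3))
E
```

```text
[-0.42 -0.47 -0.99] 0.432476864463529
guard z [ 0.493 -0.005  0.15 ] [0.535 0.036 0.18 ]
foot [0.494 0.007 0.012] [0.532 0.033 0.03 ]
[0.32 0.26 0.54] 0.43287138719496127 8.5167
guard z [ 0.492 -0.008  0.15 ] [0.536 0.035 0.18 ]
```

View pics/g2.png

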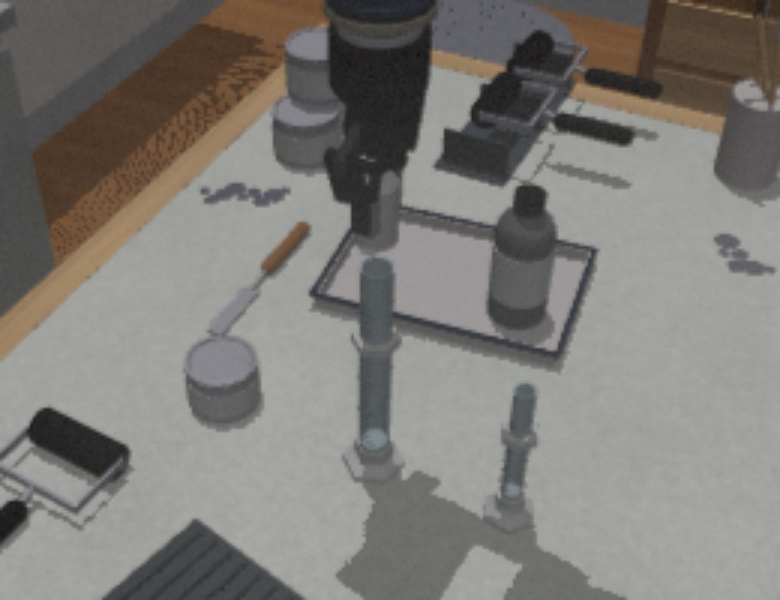

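The cover, at crop px (380,215), is clear of the tube mouth at (377,265), and the cylinder stands where it was. Now I place the cover on the mat.

```bash
python3 - <<'E'
from h import *
x,y=.585,.254
manip.move_l([.515,.013,.33],max_speed=.12)
manip.move_l([x,y,.33],max_speed=.2)
manip.move_l([x,y,.05],max_speed=.15)
manip.move_l([x,y,.027],max_speed=.05)
f0=manip.current_force()[2]
for z in np.arange(.026,.0165,-.001):
    manip.move_l([x,y,z],max_speed=.02); f=manip.current_force()[2]
    if f-f0>2.5: break
print("stop",z,f-f0)
manip.set_gripper(.6); manip.dwell(.2)
manip.move_l([x,y,.12],max_speed=.08)
manip.move_l([x,y,.33],max_speed=.2)
manip.move_l([.5,.2,.36],max_speed=.2)
W=cloud("side")[1]; f=sel(W,[x-.05,y-.05,.055],[x+.05,y+.05,.09]); print("cover",f.min(0).round(3),f.max(0).round(3))
manip.dwell(.1)
p,W=cloud("side"); cv2.imwrite("pics/g3.png",p[:,:,::-1])
for lo,hi in((.15,.18),(.2,.26),(.01,.03)):
    f=sel(W,[.45,-.04,lo],[.57,.07,hi]); print(lo,f.min(0).round(3),f.max(0).round(3))
print(manip.current_time())
E
```

```text
stop 0.020999999999999994 11.497660373391831
cover [0.566 0.236 0.055] [0.602 0.275 0.068]
0.15 [ 0.493 -0.009  0.15 ] [0.536 0.034 0.18 ]
0.2 [ 0.498 -0.005  0.201] [0.53  0.029 0.252]
0.01 [0.491 0.004 0.01 ] [0.534 0.04  0.03 ]
18.4083
```

View pics/g3.png

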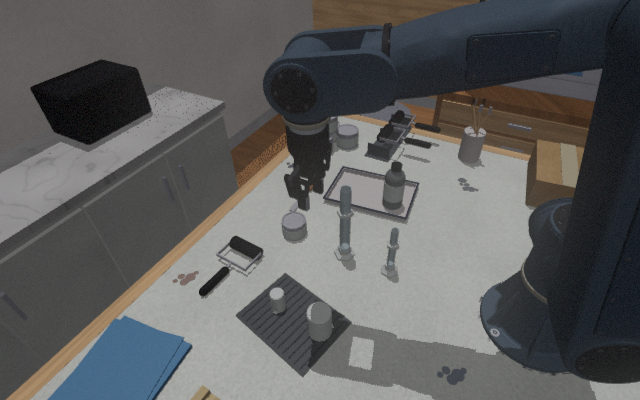

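The cover stands upright on the mat at px (278,300), away from the larger beaker at (320,322). The bare tube still stands at (346,225), centre about (0.514, 0.012). Now I grip the tube above the guard and carry it.

```bash
python3 - <<'E'
from h import *
x,y=.514,.0125
manip.set_gripper(1.0,40)
manip.move_l([x,y,.36],max_speed=.2)
manip.move_l([x,y,.196],max_speed=.1)
manip.set_gripper(.15,40); manip.dwell(.2)
print(manip.current_force().round(2),manip.current_grip_width())
manip.move_l([x,y,.211],max_speed=.03); manip.move_l([x,y,.256],max_speed=.06); manip.dwell(.3)
print(manip.current_force().round(2),manip.current_grip_width(),manip.current_time())
p,W=cloud("side"); cv2.imwrite("pics/g4.png",cv2.resize(p[100:300,220:480,::-1],None,fx=3,fy=3))
for lo,hi in((.2,.24),(.065,.083)):
    f=sel(W,[.45,-.05,lo],[.57,.08,hi]); print(lo,f.min(0).round(3),f.max(0).round(3))
E
```

```text
[-0.24 -1.06  2.27] 0.33869205545706665
[ 0.06  1.72 -1.11] 0.34191195147142145 24.3333
0.2 [ 0.492 -0.003  0.2  ] [0.534 0.036 0.239]
0.065 [ 0.484 -0.009  0.065] [0.54  0.044 0.083]
```

View pics/g4.png

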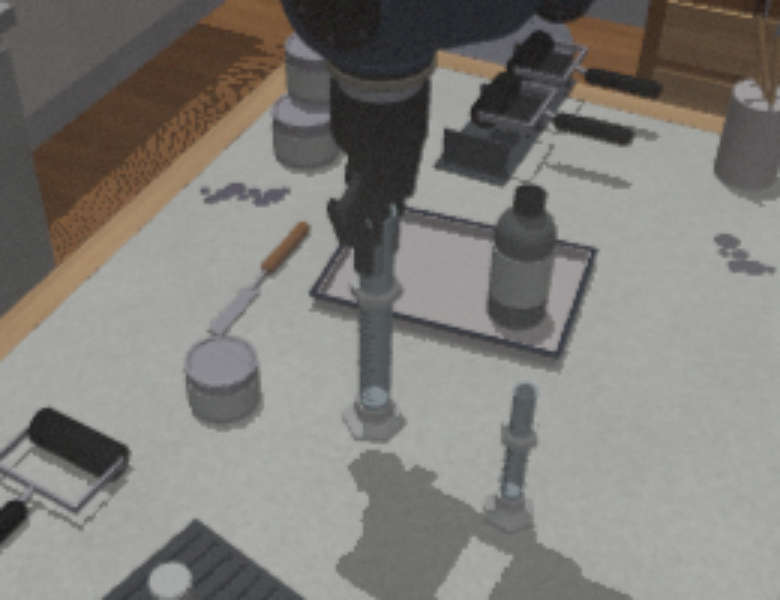

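The cylinder is lifted and upright in the fingers, with its foot at crop px (373,420), clear of the table. Next I carry it to the tray and lower it until I feel contact.

```bash
python3 - <<'E'
from h import *
x,y=.597,-.274
manip.move_l([x,y,.256],max_speed=.09); manip.dwell(.4)
manip.move_l([x,y,.212],max_speed=.05)
manip.move_l([x,y,.204],max_speed=.03); manip.dwell(.2)
f0=manip.current_force()[2]
for z in np.arange(.203,.1945,-.001):
    manip.move_l([x,y,z],max_speed=.02); f=manip.current_force()[2]
    if f-f0>2.5: break
print("stop",z,f-f0)
manip.set_gripper(.55); manip.dwell(.3)
p,W=cloud("side"); cv2.imwrite("pics/g5.png",cv2.resize(p[100:300,220:480,::-1],None,fx=3,fy=3))
print(manip.current_grip_width(),manip.current_grip_force(),manip.current_time())
for lo,hi in((.15,.185),(.01,.03)):
    f=sel(W,[x-.045,y-.045,lo],[x+.045,y+.045,hi]); print(lo,f.min(0).round(3),f.max(0).round(3))
E
```

```text
stop 0.199 7.42778299144336
0.5506782978784189 0.0 31.8167
0.15 [ 0.575 -0.29   0.15 ] [ 0.617 -0.252  0.185]
0.01 [ 0.569 -0.288  0.01 ] [ 0.625 -0.242  0.03 ]
```

View pics/g5.png

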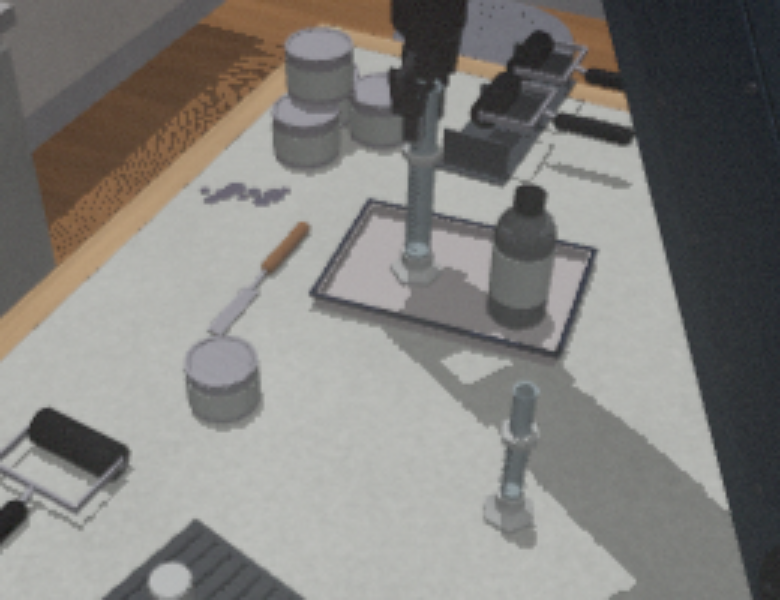

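The cylinder stands upright on the tray floor, foot at crop px (415,268), well clear of the bottle at (522,260). I open the fingers fully, retract straight up, check and hand in.

```bash
python3 - <<'E'
from h import *
x,y=.597,-.274
manip.set_gripper(.9); manip.move_l([x,y,.33],max_speed=.08); manip.dwell(.5)
p,W=cloud("side")
for lo,hi in((.2,.26),(.15,.185),(.01,.03)):
    f=sel(W,[x-.045,y-.045,lo],[x+.045,y+.045,hi]); print(lo,f.min(0).round(3),f.max(0).round(3))
f=sel(W,[.535,.2,.055],[.635,.3,.09]); print("cover",f.min(0).round(3),f.max(0).round(3))
print(manip.current_time())
if len(sel(W,[x-.03,y-.03,.22],[x+.03,y+.03,.26]))>20: print(manip.sign_off())
E
```

```text
0.2 [ 0.582 -0.292  0.2  ] [ 0.612 -0.257  0.255]
0.15 [ 0.577 -0.283  0.151] [ 0.618 -0.251  0.185]
0.01 [ 0.567 -0.287  0.011] [ 0.621 -0.245  0.03 ]
cover [0.565 0.235 0.055] [0.604 0.274 0.067]
34.5583
the job is handed in; nothing more can be done
None
```

The job is handed in at about 35 s: the small beaker stands mouth down on the draining mat, and the tall cylinder stands upright on the tray floor, released and clear of the bottle; the call returned no verdict.

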